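# Fold out the vise crank and clamp a terminal case

### The arm

A 6-joint arm with a two-finger parallel gripper is mounted at the origin on the work surface. World frame = base frame: x ahead of the robot, y to its left, z up, the work surface at z = 0. Lengths are in mm, angles in rad, forces in N, time in s.
With the tool pointing down it reaches from about 275 to 750 mm from the base axis. Payload 10.2 kg.
Tool frame: the origin (TCP) lies midway between the tips of the shut fingers; the grasp point (between the pads) lies 19 mm behind it; z points along the fingers, y is the line along which they close (so a half turn about z gives the same grasp; the last joint's range is limited). The gripper opens to 85 mm and grips with 20 to 120 N. Pads are 22 mm wide; open, the fingers measure 114 mm over their backs; the gripper's body (76 mm by 85 mm) begins 54 mm behind the grasp point. The pads swing forward as they close: fully open they stand 13 mm farther back than shut.
Start: joints at [-1.46, 0.313, 1.498, -0, 1.331, -0.223], TCP at [171.996, -496.033, 231.294] pointing down, gripper open.
Joint ranges: [-2.94, 2.94], [-0.97, 2.17], [0.19, 2.56], [-1.23, 4.37], [0.02, 3.11], [-2.88, 2.88]. Speed limits (rad/s): [2.39, 2.39, 3.01, 3.14, 3.14, 3.14].

### API

Orientations are given as a unit quaternion [w, x, y, z].
In Python, from rig import ctrl gives the robot as it stands.
- The arm moves only by the tool send_rows, never from a script. Its argument "targets" is a list of rows, each a list of 7 numbers: the closure, from -1 (fully open) to 1 (shut), so that 0 is half open, then the shift along the tool's x, y, z in m, then the turn, a rotation vector about the tool's x, y, z in rad. In form: [[claw, dx, dy, dz, ax, ay, az], ...]. A call has exactly 10 rows; each row shifts and turns the commanded pose from where the row before left it, along the tool's axes as they then stand; what a row does not reach is not made up. A row lasts 1/8 s, in which the tool goes at most 62.5 mm and 10.7 degrees, less where a joint would pass 70% of its speed; a pose out of reach is approached as far as the arm can. A call with a gripper value outside its range is refused whole. The fingers move at their own pace and stop on an object; "squeeze" is the grip in N (left out, the last holds). Time passes only in rows, so rows that do not move let the fingers close, or fill a call up. It gives the time, the measured TCP pose, the force, the opening and the grip force at its end, in the units of the state.
- ctrl.sense(): the state, without advancing time (a new reading comes with each control period).
- ctrl.capture(name): name is "scene" or "side" or "wrist"; returns a dict with "img" (420x560x3 uint8, red, green, blue), "camera_matrix" (3x3 intrinsics, pixels), "R" (3x3) and "t" (3): a world point X has camera coordinates R X + t. Camera axes: x right, y down, z forward; pixel columns grow to the right and rows downward; lengths in mm; the calibration is good to about 2 mm. A picture is of the moment at which its call begins. There is no depth.
- ctrl.finish_job(): hands the job in; it is judged then, once.
Trained networks look in a picture, given as the dict that the camera call returned (one of the last four; its "shot" number tells which), for a name from the list of things; names that differ only in an ending like _2 or _b are one class to them, and where a whole thing is asked for, a point or a joint stands for the part that bears it (a point fixed in the world has none). Each returns a list of dicts, best first, with "score" (0 to 1); they miss things now and then, are a little off and sometimes report something else, mostly with a low value. They report only what shows in the picture. A call takes as long as a camera call. They do not tell look-alikes from the thing itself.
- ctrl.boxes_of(query, picture): "extent" ([left, top, width, height] in pixels, round what is visible of it).
- ctrl.landmark_of(query, picture): "point" ([column, row] in pixels: a listed point, or the origin of a listed thing).
The state is a dict: "time_s": time; "joints": joint angles; "dq": joint speeds; "tau": joint torques, N m; "eef_pos": TCP position; "ee_rot": TCP orientation; "force": force on the tool from outside, world axes, zero at the start; "wrist_torque": the same for the moment, N m; "grip_width": opening from 0.0 (shut) to 1.0 (fully open); "grip_force": force on a finger pad.
Only numpy, scipy, OpenCV 4.12 (cv2) and the standard library are available. Lean on these libraries where they do the work, as an engineer would, in place of code of your own. Each camera call takes 0.05 s, during which the arm holds its last target. There are 200 camera calls.

### The job

Take the longest case from the parts rack and set it down, not dropped, on the bed of the vise: upright with its terminals up, flat, lengthwise along the jaws and centred between their ends. Swing the folded crank of the vise's handwheel out until it latches upright, then crank the wheel clockwise until the sprung jaw grips the case firmly; leave the crank standing out and everything else undisturbed.

Things in the scene. Friction and masses are not known exactly. Their poses are not given: they have to be found in the camera images.
- vise: Steel vise fixed to the table. Base plate 100 mm (its x) by 275 mm (its y, from -115 to +160 mm), 12 mm thick. Origin at table level on its centre line; z up. It clamps along its y: bed and jaws at the -y end; at y = +45 to +125 mm a grey gearbox, 80 x 80 mm, 76 mm high, carries a horizontal handwheel on a vertical axis at x = 0, y = +85 mm.
- bed (a point): Point on the top of the vise's bed (62 mm wide, 30 mm above the table) midway between the open jaws; axes as the vise's. Jaw faces at 23 mm either side along y when open: the fixed steel jaw at -y, the moving one at +y. Both are 56 mm wide along x and stand 40 mm over the bed.
- pad: Aluminium face plate of the moving jaw, 56 mm wide, 5 mm thick, 38 mm tall, facing the fixed jaw. It is spring-mounted on the jaw (about 6 N at first touch, rising 2 N per mm, 4.5 mm of give). Origin at the bottom centre of the plate, half a millimetre over the bed; axes as the vise's.
- jaw (a joint): Travel of the moving jaw towards the fixed jaw, m; 0 = fully open (46 mm between the faces), 15 mm per turn of the wheel. With a 32 mm wide part between the jaws the plate meets it at 0.014, after 5.9 rad of the wheel, and grips firmly from about 0.0155.
- wheel (a joint): Angle of the handwheel, rad, growing clockwise seen from above; 0 = jaws open, 7.6 = end stop (jaw at 0.018, part gripped with about 14 N; it may be turned right up to the stop). It turns with about 2 N at the crank, stays where it is left and does not run back. With the crank folded it is blocked beyond 0.6.
- lock_post (a point): Top of the square steel lock post (12 mm) on the vise, 112 mm above the table, 64 mm from the wheel's axis along the vise's y. It stops the tail of the folded crank and so locks the wheel.
- wheel_centre (a point): Centre of the top face of the aluminium handwheel (a disc of 104 mm diameter, 8 mm thick), 88 mm above the table, on the wheel's vertical axis.
- crank_pivot (a point): Pivot of the folding crank on the wheel, 48 mm from the wheel's axis, 106 mm above the table; it goes round with the wheel. At wheel = 0 it lies 133 degrees from the vise's x axis, counter-clockwise from above, as seen from the wheel's axis. The pivot axis is horizontal, tangential to the wheel.
- crank_grip (a point): Centre of the black ball, 22 mm in diameter, that revolves about the crank's 10 mm steel shank at its free end, 38 mm from the pivot. Folded, the crank lies level from the pivot towards the wheel's centre, the ball's centre 18 mm above the wheel's face; upright, 144 mm above the table. Tilt the hand with the crank: pinched tight, the ball does not swivel. A 16 mm tail sticks out beyond the pivot.
- crank (a joint): Fold angle of the crank handle, rad: 0 = folded flat over the wheel, 1.57 = upright, its stop. A spring catch (about 1 N at the handle's end) snaps it back to 0 from below about 0.6 and on up to 1.57 from above about 0.75, and holds it there. Above about 1.2 its tail clears the lock post.
- rack: Grey channel-shaped parts rack, fixed: 78 mm (its x) by 230 mm (its y), floor 5 mm thick, two walls 5 mm thick and 30 mm high along its long sides (inner faces 68 mm apart), ends open. Origin under its centre. Three parts lie across it about 70 mm apart along y, in any order, their lengths along the rack's x.
- case: The part to clamp, the longest in the rack: aluminium terminal case 60 mm (its x) by 32 mm (y) by 28 mm (z), with a black terminal strip 38 x 10 x 6 mm along the middle of its top. Origin at the centre of its underside, z up. 100 to 200 g. In the rack its ends stand 4 mm from the walls: it can be gripped there only across its 32 mm width.
- small_case: Bystander in the rack: a shorter case of the same kind, 42 x 32 x 22 mm plus terminal strip. Origin at the centre of its underside.
- heat_sink: Bystander in the rack: finned aluminium heat sink 44 x 32 x 24 mm. Origin at the centre of its underside.
- board: Plywood soldering board, fixed, 120 mm (its x) by 660 mm (its y), 5 mm thick, between the robot and the vise; the case may be laid on it. Origin under its centre.
- tin: Bystander on the board: round metal tin, 57 mm in diameter, 22 mm high. Origin at the centre of its underside.
- pliers: Bystander near the board's left (+y) end: pliers with blue grips, about 125 mm long (from -51 to +68 mm along its x), 50 mm wide, 12 mm high. Origin at its middle, underside.
- cutters: Bystander near the board's right (-y) end: side cutters with blue grips, about 110 mm long (from -51 to +56 mm along its x), 50 mm wide, 12 mm high. Origin at its middle, underside.
- flux: Bystander between vise and rack: small bottle, 30 mm in diameter, 65 mm high. Origin at the centre of its underside.
- magnifier: Bystander behind: magnifying glass on a stand, foot 70 x 60 mm, 240 mm high; the lens (76 mm) stands 50 mm to +y of the post and a short arm reaches 70 mm to -y. Origin at the centre of its foot.
- mug: Bystander on the right: white mug, 72 mm in diameter, 85 mm high, handle at its +y. Origin at the centre of its underside.
Not all that is in view belongs to the job. What is shaped like the case but blue or red is not meant.

How it is judged (in metres and radians):
On the way, in this order (a step that is already met when the one before it is completed fails the run):
1. the crank is swung out and latched upright (fold angle above 1.4 rad), the jaws still open (value of joint crank above 1.4 rad and value of joint jaw below 0.004 m), for 0.2 s.
2. the wheel has been cranked until the sprung jaw grips the case with more than 6 N (contact force between pad and case above 6 N and value of joint jaw above 0.0125 m), for 0.2 s.
At the end, for the whole second after the job is handed in: The long case lies flat on the bed (4 mm), terminals up (0.08 rad), parallel to the jaws (0.08 rad) and centred along them (12 mm); the sprung jaw presses it with over 6 N and has moved over 12.5 mm; the crank stands latched (above 1.4 rad); case and wheel at rest (all of step 2 and x of case in the frame of bed between -0.012 and 0.012 m and z of case in the frame of bed between -0.003 and 0.004 m and angle between case's own z axis and vertical below 0.08 rad and angle between the x axis of case and the x axis of vise, either way round below 0.08 rad and value of joint crank above 1.4 rad and linear speed of case below 0.02 m/s and velocity of joint wheel between -0.05 and 0.05 rad/s); the robot touches nothing.
It fails at once if a bystander (other parts in the rack, tin, pliers, cutters, flux, magnifier, mug) is moved by more than 25 mm (distance of any of small_case, heat_sink, tin, pliers, cutters, flux, magnifier, mug from where it was at the start of the episode above 0.025 m).
It fails at once if the case is dropped (falls free faster than 0.45 m/s, about 10 mm of fall) (contact force between the fingers and case below 0.05 N and linear speed of case above 0.45 m/s).
It also fails if it takes over 72 s, if anything falls off the work surface, if the arm or the gripper's body presses on something with over 40 N, if the wrist force passes 120 N, or if a joint passes its speed limit or range.

## Working session

There is one attempt and no reset: what is moved stays moved. The work goes in short steps, Python scripts to look and compute and a tool call to move; the robot and the scene stay as the last step left them, time stands still between calls to the robot, and variables do not carry over. Pictures are saved under pics/ and viewed, at most 10 in all, crops included, and the job is handed in when it is done.

Besides the shell and the picture viewer there is one more tool, called as name(argument=value, ...), one argument or row to a line, values as JSON. send_rows: Moves the arm, as the interface text tells. Its arguments: {"type":"object","properties":{"targets":{"type":"array"},"squeeze":{"type":"number"}},"required":["targets"]}

```bash
mkdir -p pics; ls; cat > h.py <<'E'
import numpy as np,cv2
from rig import ctrl
from scipy.spatial.transform import Rotation as Ro
def ray(p,uv):
    K=np.array(p["camera_matrix"]);R=np.array(p["R"]);t=np.array(p["t"])
    d=R.T@np.linalg.inv(K)@np.array([uv[0],uv[1],1.]);return -R.T@t,d
def at(p,uv,z):
    c,d=ray(p,uv);return c+d*(z-c[2])/d[2]
def proj(p,X):
    c=np.array(p["R"])@np.array(X,float)+np.array(p["t"]);c=np.array(p["camera_matrix"])@c;return c[:2]/c[2]
def save(p,n): cv2.imwrite(f"pics/{n}.png",p["img"][:,:,::-1])
E
cat > a.py <<'E'
from h import *
np.set_printoptions(precision=1,suppress=True)
Z=dict(bed=30,pad=30,lock_post=112,wheel_centre=88,crank_pivot=106,crank_grip=106,case=5,small_case=5,heat_sink=5,rack=0,vise=0,board=0,tin=5,pliers=5,cutters=5,flux=0,magnifier=0,mug=0)
ps={n:ctrl.capture(n) for n in("scene","side")}
for n,p in ps.items():
    save(p,n+"0"); print(n,-np.array(p["R"]).T@p["t"])
    for q,z in Z.items():
        for d in ctrl.landmark_of(q,p)[:3]:
            if d["score"]>.2: print(q,round(d["score"],2),np.array(d["point"]),at(p,d["point"],z))
s=ctrl.sense();print(s["eef_pos"],s["ee_rot"],s["time_s"])
E
python3 a.py
```

```text
pics
scene [1079.6 -130.1  847.1]
bed 0.88 [361.7 203.7] [572.4 165.7  30. ]
pad 0.54 [370.8 206.6] [584.3 186.7  30. ]
pad 0.34 [321.7 295.5] [800.4  13.6  30. ]
lock_post 0.76 [457.  192.2] [622.1 369.8 112. ]
wheel_centre 0.69 [429.  191.8] [596.6 318.   88. ]
wheel_centre 0.54 [138.5 197.6] [ 518.1 -385.6   88. ]
crank_pivot 0.71 [258.7 166.7] [476.8 -88.6 106. ]
crank_pivot 0.68 [445.  182.7] [587.3 355.8 106. ]
crank_grip 0.63 [434.2 188.9] [601.6 322.9 106. ]
case 0.77 [250.6 229. ] [ 593.8 -126.4    5. ]
case 0.68 [258.1 290.3] [ 759.1 -125.8    5. ]
case 0.61 [209.6 279.9] [ 717.9 -235.9    5. ]
small_case 0.78 [198.8 237.6] [ 600.9 -257.6    5. ]
heat_sink 0.76 [227.2 234.7] [ 602.3 -186.5    5. ]
rack 0.8 [226.6 236.3] [ 603.9 -188.7    0. ]
rack 0.59 [262.4 166.3] [390.5 -72.    0. ]
vise 0.73 [385.8 211.3] [586.  233.8   0. ]
board 0.56 [291.9 167.9] [407.6  10.5   0. ]
tin 0.74 [320.2 295.4] [791.1  14.6   5. ]
tin 0.72 [258.8 168. ] [399.3 -83.2   5. ]
pliers 0.5 [369.3 161. ] [416.3 234.3   5. ]
cutters 0.75 [203.  173.5] [ 397.9 -240.     5. ]
flux 0.78 [310.5 234.8]
[... 880 characters left out ...]
6 -187.2    0. ]
rack 0.48 [169.5 320.1] [660.7 288.1   0. ]
vise 0.69 [214.5 321.5] [579.6 232.6   0. ]
board 0.7 [335.7 286.3] [416.6  -2.    0. ]
board 0.37 [171.6 320.1] [657.  285.4   0. ]
tin 0.75 [360.  269.6] [394.1 -73.3   5. ]
tin 0.69 [337.8 287.6] [409.3   1.4   5. ]
tin 0.27 [212.3 219.5] [783.8  13.4   5. ]
pliers 0.91 [274.5 362.7] [415.9 233.2   5. ]
cutters 0.71 [389.2 228.5] [ 399.5 -231.     5. ]
magnifier 0.95 [212.6 219.9] [785.8  10.8   0. ]
magnifier 0.28 [142.7 337.5] [676.  351.4   0. ]
mug 0.86 [401.3 180.7] [ 458.2 -418.5    0. ]
mug 0.35 [253.5 251.4] [633.8  29.8   0. ]
mug 0.29 [386.6 229.9] [ 404.  -227.2    0. ]
[ 172.  -496.   231.3] [-0.   1.   0.2  0. ] 1.9
```

View pics/scene0.png

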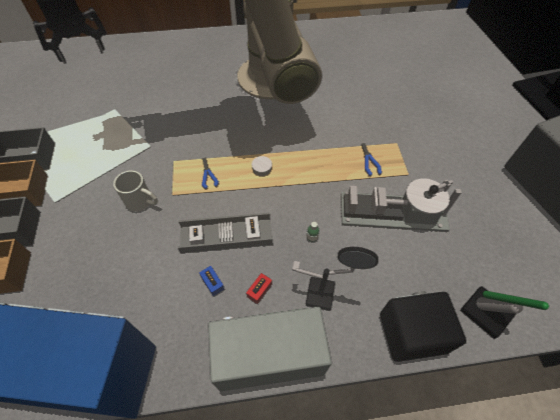

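View pics/side0.png

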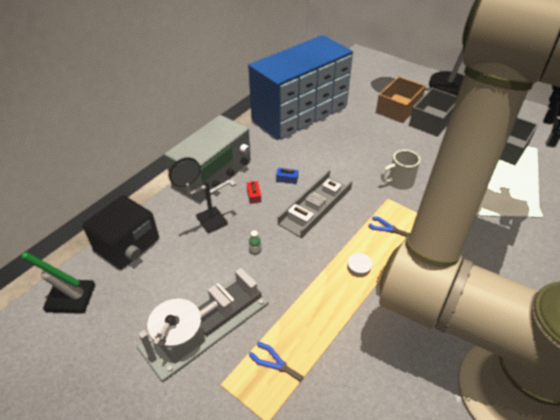

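The scene image shows the long case at about (252,228) in the rack, with the heat sink at (226,232) and the small case at (197,234). The vise spans (340–450, 180–230) with the wheel at (428,197). The side image agrees: case (302,213), wheel (177,325). Blue and red look-alikes lie outside the rack. Next I'll go above the case.

```bash
cat >> h.py <<'E'
def Rs():
    s=ctrl.sense();q=np.array(s["ee_rot"]);return np.array(s["eef_pos"]),Ro.from_quat([q[1],q[2],q[3],q[0]])
def down(yawdeg): # tool x at yaw, z down
    return Ro.from_euler('z',yawdeg,degrees=True)*Ro.from_euler('x',180,degrees=True)
def go(pos,R,half=True):
    p,R0=Rs();rv=(R0.inv()*R).as_rotvec()
    sh=R.inv().apply(np.array(pos,float)-p)
    print("turn(tool)",rv.round(3),"then shift(mm, turned axes)",sh.round(1),"; world",(np.array(pos)-p).round(1))
E
python3 - <<'E'
from h import *
p,R=Rs();print(R.as_matrix().round(3))
go([600,-128,210],down(0));go([600,-128,210],down(180))
E
```

```text
[[ 0.945  0.328  0.   ]
 [ 0.328 -0.945  0.   ]
 [ 0.    -0.    -1.   ]]
turn(tool) [-0.    -0.     0.334] then shift(mm, turned axes) [ 428.  -368.    21.3] ; world [428.  368.  -21.3]
turn(tool) [ 0.    -0.    -2.808] then shift(mm, turned axes) [-428.   368.    21.3] ; world [428.  368.  -21.3]
```

send_rows(
  targets=[
    [-1,0,0,0,0,0,0.167],
    [-1,0,0,0,0,0,0.167],
    [-1,0.043,-0.037,0,0,0,0],
    [-1,0.043,-0.037,0,0,0,0],
    [-1,0.043,-0.037,0,0,0,0],
    [-1,0.043,-0.037,0,0,0,0],
    [-1,0.043,-0.037,0,0,0,0],
    [-1,0.043,-0.037,0,0,0,0],
    [-1,0.043,-0.037,0,0,0,0],
    [-1,0.043,-0.037,0,0,0,0],
  ],
  squeeze=30,
)

```text
time_s: 3.15
eef_pos: [517.4, -198.7, 231.4]
ee_rot: [0.0, 1.0, -0.0, 0.0]
force: [0.4, -0.2, -0.4]
grip_width: 1.003
grip_force: 0.0
```

send_rows(
  targets=[
    [-0.3,0.02,-0.018,0.005,0,0,0],
    [-0.3,0.02,-0.018,0.005,0,0,0],
    [-0.3,0.02,-0.018,0.005,0,0,0],
    [-0.3,0.02,-0.018,0.005,0,0,0],
    [-0.3,0,0,0,0,0,0],
    [-0.3,0,0,0,0,0,0],
    [-0.3,0,0,0,0,0,0],
    [-0.3,0,0,0,0,0,0],
    [-0.3,0,0,0,0,0,0],
    [-0.3,0,0,0,0,0,0],
  ],
)

```text
time_s: 4.4
eef_pos: [596.0, -128.2, 211.3]
ee_rot: [0.0, 1.0, -0.0, 0.0]
force: [0.6, 0.6, -0.5]
grip_width: 0.651
grip_force: 0.0
```

```bash
cat > b.py <<'E'
from h import *
import sys
np.set_printoptions(precision=1,suppress=True)
p=ctrl.capture("wrist");save(p,sys.argv[1]);s=ctrl.sense()
print(Rs()[0],Rs()[1].as_euler('zyx',degrees=True).round(2),s["time_s"],s["grip_width"],s["joints"],"cam",-np.array(p["R"]).T@p["t"])
for a in sys.argv[2:]:
    q,z=a.split(":")
    for d in ctrl.landmark_of(q,p)[:2]:
        if d["score"]>.2: print(q,round(d["score"],2),np.array(d["point"]),at(p,d["point"],float(z)))
E
python3 b.py w1 case:5 heat_sink:5 small_case:5 rack:0
```

```text
[ 596.  -128.2  211.3] [  0.  -0. 180.] 4.45 0.6493658475502114 [-0.4  0.5  1.3 -0.   1.4  1.2] cam [ 666.1 -128.8  354.6]
case 0.94 [381.8  66.7] [ 722.5 -231.2    5. ]
case 0.7 [275.8 186.9] [ 598.7 -123.     5. ]
heat_sink 0.66 [334.8 187.7] [ 597.8 -189.3    5. ]
small_case 0.65 [403.1 189.9] [ 595.3 -266.3    5. ]
```

View pics/w1.png

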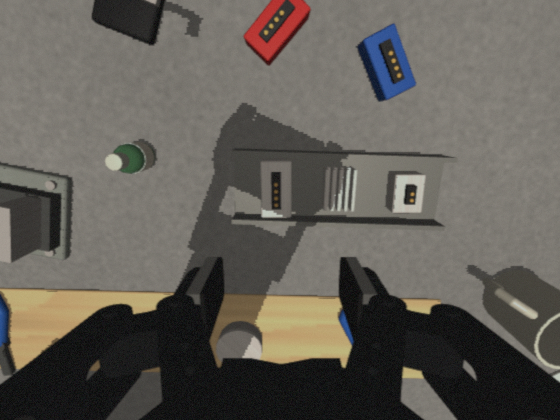

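The wrist image shows the case at about (276,189), lengthwise in image rows, with the heat sink at (341,189), the small case at (407,192) and the rack tilted about 1°.

```bash
python3 - <<'E'
from h import *
np.set_printoptions(precision=1,suppress=True)
p=ctrl.capture("wrist");g=cv2.cvtColor(p["img"],cv2.COLOR_RGB2GRAY)
for n,u,z in [("c1",(262,162),33),("c2",(290,162),33),("c3",(291,217),33),("c4",(262,217),33),("s1",(276.5,172),39),("s2",(276.5,209),39),("r1",(232,150),30),("r2",(452,157),30),("r3",(232,221),30),("r4",(443,224),30)]: print(n,at(p,u,z))
i=p["img"][140:235,225:305];cv2.imwrite("pics/c1.png",cv2.resize(i,None,fx=6,fy=6,interpolation=2)[:,:,::-1])
E
```

```text
c1 [ 629.7 -109.5   33. ]
c2 [ 629.7 -137.8   33. ]
c3 [ 571.7 -139.3   33. ]
c4 [ 571.7 -108.6   33. ]
s1 [ 620.4 -124.2   39. ]
s2 [ 582.1 -124.1   39. ]
r1 [641.4 -79.3  30. ]
r2 [ 634.4 -302.4   30. ]
r3 [566.4 -76.1  30. ]
r4 [ 563.  -303.3   30. ]
```

View pics/c1.png

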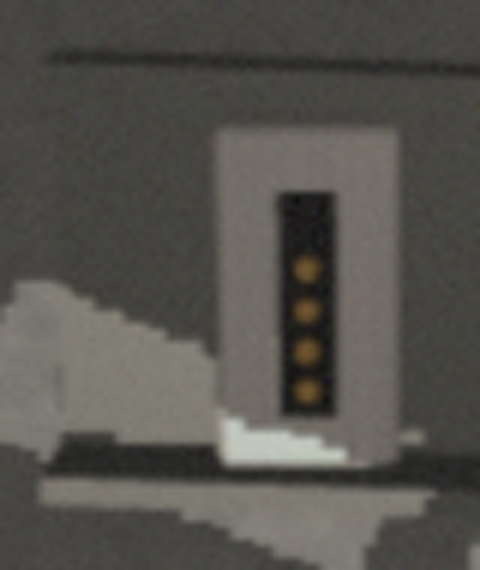

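send_rows(
  targets=[
    [-0.3,0.0045,-0.0042,0.03,0,0,0.017],
    [-0.3,0,0,0.035,0,0,0],
    [-0.3,0,0,0.035,0,0,0],
    [-0.3,0,0,0.035,0,0,0],
    [-0.3,0,0,0.03,0,0,0],
    [-0.3,0,0,0.015,0,0,0],
    [-0.3,0,0,0.012,0,0,0],
    [-0.3,0,0,0.01,0,0,0],
    [-0.3,0,0,0,0,0,0],
    [-0.3,0,0,0,0,0,0],
  ],
)

```text
time_s: 5.95
eef_pos: [601.0, -124.1, 10.0]
ee_rot: [0.0, 1.0, -0.009, 0.001]
force: [-0.5, 0.0, 0.3]
grip_width: 0.651
grip_force: 0.0
```

send_rows(
  targets=[
    [0.6,0,0,0,0,0,0],
    [0.6,0,0,0,0,0,0],
    [0.6,0,0,0,0,0,0],
    [0.6,0,0,0,0,0,0],
    [0.6,0,0,0,0,0,0],
    [0.6,0,0,0,0,0,0],
    [0.6,0,0,0,0,0,0],
    [0.6,0,0,-0.003,0,0,0],
    [0.6,0,0,-0.006,0,0,0],
    [0.6,0,0,-0.01,0,0,0],
  ],
)

```text
time_s: 7.2
eef_pos: [600.3, -123.8, 28.5]
ee_rot: [-0.0, 1.0, -0.009, -0.0]
force: [-0.5, -0.2, -0.4]
grip_width: 0.37
grip_force: 31.1
```

send_rows(
  targets=[
    [0.6,0,0,-0.03,0,0,0],
    [0.6,0,0,-0.03,0,0,0],
    [0.6,-0.02,-0.02,0,0,0,0],
    [0.6,-0.035,-0.035,0,0,0,0],
    [0.6,-0.04,-0.04,0,0,0,0],
    [0.6,-0.04,-0.04,0,0,0,0],
    [0.6,-0.03,-0.03,0,0,0,0],
    [0.6,-0.02,-0.019,0.01,0,0,0],
    [0.6,0,0,0.03,0,0,0],
    [0.6,0,0,0.02,0,0,0],
  ],
)

```text
time_s: 8.45
eef_pos: [418.6, 63.5, 28.1]
ee_rot: [0.0, 1.0, -0.008, 0.0]
force: [0.1, 0.4, -1.1]
grip_width: 0.369
grip_force: 31.0
```

send_rows(
  targets=[
    [0.6,0,0,0.01,0,0,0],
    [0.6,0,0,0.005,0,0,0],
    [0.6,0,0,0.002,0,0,0],
    [0.6,0,0,0,0,0,0],
    [0.6,0,0,0,0,0,0],
    [0.6,0,0,0,0,0,0],
    [0.6,0,0,0,0,0,0],
    [0.6,0,0,0,0,0,0],
    [0.6,0,0,0,0,0,0],
    [0.6,0,0,0,0,0,0],
  ],
)

```text
time_s: 9.7
eef_pos: [418.7, 63.2, 11.3]
ee_rot: [-0.0, 1.0, -0.009, -0.0]
force: [0.5, 0.4, -1.3]
grip_width: 0.364
grip_force: 31.0
```

send_rows(
  targets=[
    [0.6,0,0,0.0013,0,0,0],
    [0.6,0,0,0,0,0,0],
    [-0.2,0,0,0,0,0,0],
    [-0.4,0,0,0,0,0,0],
    [-1,0,0,0,0,0,0],
    [-1,0,0,0,0,0,0],
    [-1,0,0,-0.02,0,0,0],
    [-1,0,0,-0.03,0,0,0],
    [-1,0,0,-0.02,0,0,-0.176],
    [-1,0,0,0,0,0,-0.176],
  ],
)

```text
time_s: 10.95
eef_pos: [419.5, 63.2, 81.3]
ee_rot: [0.0, 0.986, 0.17, 0.001]
force: [-0.6, -0.4, -0.4]
grip_width: 1.0
grip_force: 0.0
```

send_rows(
  targets=[
    [-1,0,0,0,0,0,-0.176],
    [-1,0,0,0,0,0,-0.176],
    [-1,0,0,0,0,0,-0.176],
    [-1,0,0,0,0,0,-0.176],
    [-1,0,0,0,0,0,-0.176],
    [-1,0,0,0,0,0,-0.176],
    [-1,0,0,0,0,0,-0.176],
    [-1,0,0,0,0,0,0],
    [-1,0,0,0,0,0,0],
    [-1,0,0,0,0,0,0],
  ],
)

```text
time_s: 12.2
eef_pos: [418.7, 63.2, 80.0]
ee_rot: [-0.0, 0.709, 0.705, -0.0]
force: [0.0, -0.0, 0.5]
grip_width: 1.0
grip_force: 0.0
```

```bash
python3 - <<'E'
from h import *
import os
os.system
p,R=Rs();print(p,R.as_euler('zyx',degrees=True),ctrl.sense()["joints"],ctrl.sense()["grip_width"])
for n in("wrist","side","scene"):
    c=ctrl.capture(n);save(c,"b_"+n)
    for d in ctrl.landmark_of("case",c)[:3]: print(n,d["score"],np.array(d["point"]),at(c,d["point"],5))
E
```

```text
[418.7470222   63.24084655  79.98867603] [-8.96619820e+01 -2.07204134e-03 -1.79998626e+02] [-1.28314398e-01  2.96385973e-01  1.97394129e+00  2.50462621e-05
  8.71304325e-01 -1.22430997e-01] 1.0002352723941672
wrist 0.79 [278.3 225.6] [417.53715733  61.4279281    5.        ]
side 0.87 [320.7 301.5] [420.30138694  55.95058971   5.        ]
side 0.8 [286.5 175.9] [ 728.16792001 -237.67530583    5.        ]
side 0.67 [252.4 196.8] [ 752.87593389 -114.02901276    5.        ]
scene 0.82 [312.2 165.7] [411.37091668  68.20865599   5.        ]
scene 0.63 [213.  283.2] [ 727.26334617 -228.38583568    5.        ]
scene 0.56 [257.5 290.8] [ 760.14448172 -127.30199053    5.        ]
```

send_rows(
  targets=[
    [-1,0,0,0.03,0,0,0],
    [-1,0,0,0.025,0,0,0],
    [-1,0,0,0.013,0,0,0],
    [-1,0,0,0.005,0,0,0],
    [-1,0,0,0,0,0,0],
    [-0.2,0,0,0,0,0,0],
    [0.3,0,0,0,0,0,0],
    [0.3,0,0,0,0,0,0],
    [0.3,0,0,0,0,0,0],
    [0.3,0,0,0,0,0,0],
  ],
)

```text
time_s: 13.75
eef_pos: [419.2, 63.2, 7.7]
ee_rot: [0.0, 0.708, 0.706, 0.0]
force: [-0.8, 0.4, 5.7]
grip_width: 0.698
grip_force: 32.7
```

send_rows(
  targets=[
    [0.3,0,0,0,0,0,0],
    [0.3,0,0,0,0,0,0],
    [0.3,0,0,-0.01,0,0,0],
    [0.3,0,0,-0.02,0,0,0],
    [0.3,0,0,-0.04,0,0,0.05],
    [0.3,0,0,-0.05,0,0,0.05],
    [0.3,0,0,-0.05,0,0,0.05],
    [0.3,0,0,-0.03,0,0,0.05],
    [0.3,0,0,0,0,0,0],
    [0.3,0,0,0,0,0,0],
  ],
)

```text
time_s: 15.0
eef_pos: [418.1, 63.3, 206.1]
ee_rot: [-0.001, 0.775, 0.632, -0.001]
force: [0.0, -0.1, -0.9]
grip_width: 0.699
grip_force: 33.3
```

```bash
python3 b.py w2 case:0 bed:30 pad:30 wheel_centre:88 lock_post:112 crank_pivot:106 crank_grip:106 vise:0
```

```text
[418.   63.3 205.8] [ -78.3   -0.1 -180. ] 15.05 0.7002032297964069 [-0.1  0.1  1.8  0.   1.2  0.1] cam [433.1 130.6 349.3]
case 0.88 [554.7 358.9] [ 726.1 -233.3    0. ]
case 0.64 [280.5 268.5] [398.1 -33.2   0. ]
bed 0.81 [422.   51.7] [571.9 167.5  30. ]
pad 0.62 [425.4  20.3] [577.  192.4  30. ]
pad 0.29 [244.   20.7] [418.1 224.9  30. ]
```

View pics/w2.png

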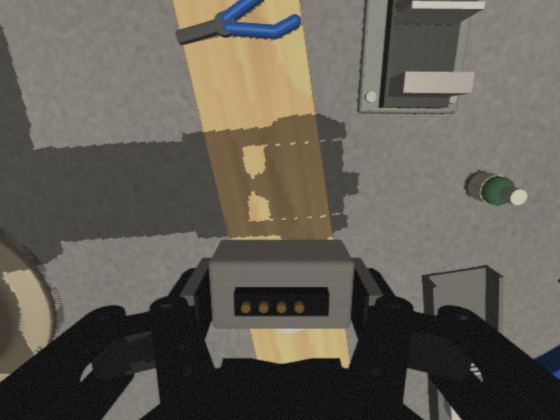

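The wrist image shows the case held level between the fingers with its terminals up (280,300). The vise's fixed jaw is at (438,82) and the bed point at (422,52), nearly aligned with the tool. I'll move sideways in front of the vise for a good look.

send_rows(
  targets=[
    [0.3,0.004,0.016,0,0,0,0],
    [0.3,0.004,0.016,0,0,0,0],
    [0.3,0.004,0.016,0,0,0,0],
    [0.3,0.004,0.016,0,0,0,0],
    [0.3,0.004,0.016,0,0,0,0],
    [0.3,0.004,0.016,0,0,0,0],
    [0.3,0.004,0.016,0,0,0,0],
    [0.3,0.004,0.016,0,0,0,0],
    [0.3,0,0,0,0,0,0],
    [0.3,0,0,0,0,0,0],
  ],
)

```text
time_s: 16.7
eef_pos: [550.1, 68.7, 206.8]
ee_rot: [-0.0, 0.775, 0.631, -0.0]
force: [0.1, 0.9, -1.6]
grip_width: 0.692
grip_force: 33.3
```

```bash
python3 b.py w3 bed:30 pad:30 wheel_centre:88 lock_post:112 crank_pivot:106 crank_grip:106 vise:0
```

```text
[550.1  68.7 207. ] [ -78.3   -0.  -180. ] 16.75 0.6963033765318465 [-0.1  0.4  1.4  0.   1.3  0.1] cam [565.  135.9 350. ]
bed 0.84 [283.   88.6] [573.1 167.6  30. ]
pad 0.58 [280.2  63.6] [574.9 189.4  30. ]
pad 0.39 [174.3 265.7] [418.9  12.9  30. ]
vise 0.75 [494.7 194.2] [786.   12.9   0. ]
vise 0.68 [283.4  23.5] [586.3 229.1   0. ]
```

View pics/w3.png

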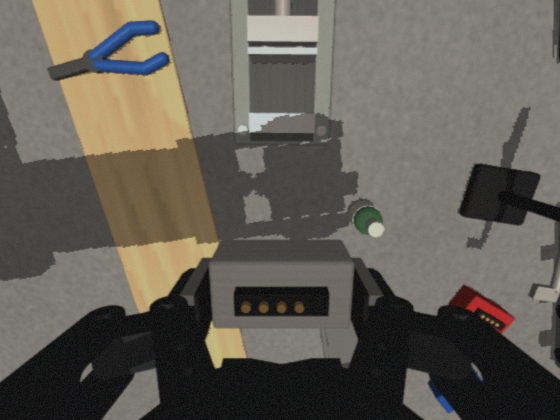

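```bash
python3 - <<'E'
from h import *
i=cv2.imread("pics/w3.png")[0:150,215:345];i=cv2.convertScaleAbs(i,alpha=1.5,beta=20)
cv2.imwrite("pics/c3.png",cv2.resize(i,None,fx=4,fy=4,interpolation=2))
E
```

```text
(no output)
```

View pics/c3.png

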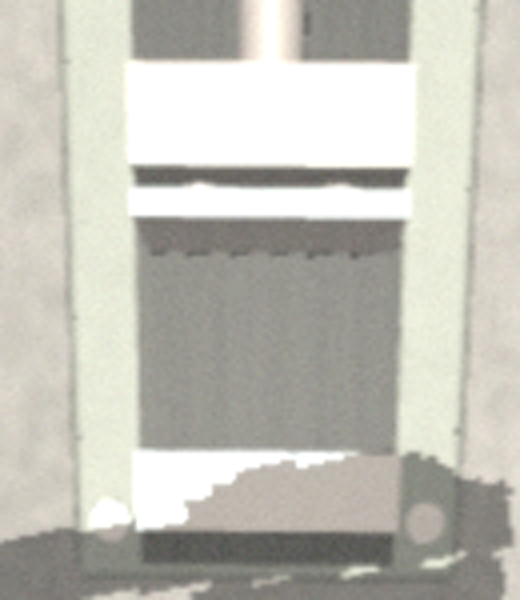

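The crop shows the fixed jaw's front top edge at crop (134–400, 452), the pad's at (133–411, 217), and the base bolts at (110,520) and (426,522).

```bash
python3 - <<'E'
from h import *
np.set_printoptions(precision=2,suppress=True)
p=ctrl.capture("wrist")
f=lambda x,y,z:at(p,(x/4+215-.4,y/4-.4),z)
P={}
for n,a in dict(fl=(134,450,70),fr=(400,453,70),pl=(133,217,68.5),pr=(411,217,68.5),bl=(62,0,12),br=(482,0,12),bl2=(84,560,12),br2=(456,560,12),bedl=(136,300,30),bedr=(405,300,30)).items(): P[n]=f(*a);print(n,P[n])
F=(P['fl']+P['fr'])/2;D=(P['pl']+P['pr'])/2
print("faces mid",F,D,"gap",np.linalg.norm((D-F)[:2]),"mid",(F+D)/2)
ang=lambda a,b:np.degrees(np.arctan2(*(b-a)[[1,0]]))
print("yaw",ang(P['fl'],P['fr']),ang(P['pl'],P['pr']),ang((P['bl2']+P['br2'])/2,(P['bl']+P['br'])/2)-90, ang((P['bl2']+P['br2'])/2,(F+D)/2)-90)
q,R=Rs();x=R.apply([0,1,0]);print("tool y ang",np.degrees(np.arctan2(x[1],x[0])), (P['bedl']+P['bedr'])/2)
E
```

```text
fl [540.09 151.44  70.  ]
fr [595.   139.48  70.  ]
pl [550.1  195.32  68.5 ]
pr [605.26 183.93  68.5 ]
bl [541.42 255.36  12.  ]
br [637.38 235.54  12.  ]
bl2 [515.8 130.7  12. ]
br2 [610.83 111.07  12.  ]
bedl [544.64 186.11  30.  ]
bedr [606.32 173.37  30.  ]
faces mid [567.54 145.46  70.  ] [577.68 189.63  68.5 ] gap 45.3135091815515 mid [572.61 167.54  69.25]
yaw -12.285638484930628 -11.672034356927586 -11.825458191262555 -11.266482064392264
tool y ang -11.692250208149618 [575.48 179.74  30.  ]
```

send_rows(
  targets=[
    [0.3,0.02,0.0005,0,0,0,0],
    [0.3,0.028,0.0005,0,0,0,0],
    [0.3,0.028,0.0005,0,0,0,0],
    [0.3,0.018,0.0005,0,0,0,0],
    [0.3,0.0073,0,0,0,0,0],
    [0.3,0,0,0.02,0,0,0],
    [0.3,0,0,0.03,0,0,0],
    [0.3,0,0,0.03,0,0,0],
    [0.3,0,0,0.02,0,0,0],
    [0.3,0,0,0,0,0,0],
  ],
)

```text
time_s: 18.4
eef_pos: [572.4, 167.0, 105.8]
ee_rot: [-0.001, 0.776, 0.631, -0.001]
force: [0.0, -0.4, -0.4]
grip_width: 0.696
grip_force: 33.2
```

```bash
python3 b.py w4 wheel_centre:88 lock_post:112 crank_pivot:106 crank_grip:106; python3 -c "
from h import *
go([572.7,167.5,33],down(78.2))"
```

```text
[573.1 167.2 107.2] [-78.3  -0.  180. ] 18.45 0.6984953608860411 [ 0.1  0.6  1.4 -0.   1.1  0.3] cam [587.7 234.3 249. ]
turn(tool) [ 0.002 -0.     0.002] then shift(mm, turned axes) [-0.1 -0.9 75.1] ; world [ -0.9   0.1 -75.1]
```

View pics/w4.png

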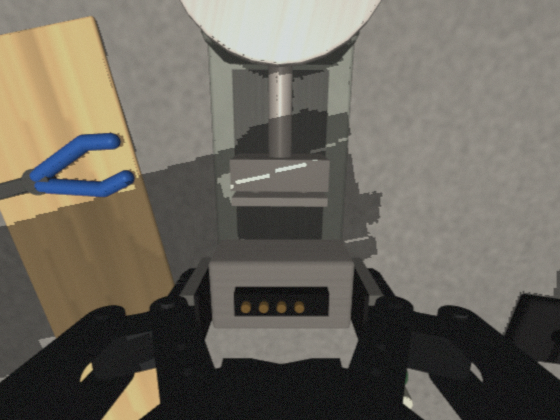

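The image shows the case centred over the bed and square to the jaws, with the moving jaw at (280,178) and the wheel rim at (281,65). Lowering.

send_rows(
  targets=[
    [0.3,0,0,0.015,0,0,0],
    [0.3,0,0,0.02,0,0,0],
    [0.3,0,0,0.015,0,0,0],
    [0.3,0,0,0.01,0,0,0],
    [0.3,0,0,0.006,0,0,0],
    [0.3,0,0,0.004,0,0,0],
    [0.3,0,0,0.002,0,0,0],
    [0.3,0,0,0.001,0,0,0],
    [0.3,0,0,0,0,0,0],
    [0.3,0,0,0,0,0,0],
  ],
)

```text
time_s: 19.9
eef_pos: [573.2, 167.4, 34.2]
ee_rot: [0.0, 0.775, 0.631, 0.0]
force: [-0.0, -0.4, -1.8]
grip_width: 0.694
grip_force: 33.3
```

send_rows(
  targets=[
    [0.3,0,0,0.001,0,0,0],
    [0.3,0,0,0.001,0,0,0],
    [0.3,0,0,0.0,0,0,0],
    [0.3,0,0,0,0,0,0],
    [0.3,0,0,0,0,0,0],
    [0.3,0,0,0,0,0,0],
    [0.3,0,0,0,0,0,0],
    [0.3,0,0,0,0,0,0],
    [0.3,0,0,0,0,0,0],
    [0.3,0,0,0,0,0,0],
  ],
)

```text
time_s: 21.15
eef_pos: [573.1, 167.4, 32.7]
ee_rot: [0.0, 0.775, 0.631, 0.0]
force: [-2.9, -0.6, 4.7]
grip_width: 0.692
grip_force: 34.1
```

send_rows(
  targets=[
    [-0.5,0,0,0,0,0,0],
    [-0.7,0,0,0,0,0,0],
    [-1,0,0,0,0,0,0],
    [-1,0,0,0,0,0,0],
    [-1,0,0,-0.02,0,0,0],
    [-1,0,0,-0.04,0,0,0],
    [-1,0,0,-0.045,0,0,0],
    [-1,0.02,0,-0.045,0,0,0],
    [-1,0.02,0,-0.03,0,0,0],
    [-1,0,0,0,0,0,0],
  ],
)

```text
time_s: 22.4
eef_pos: [581.9, 207.7, 214.2]
ee_rot: [0.001, 0.775, 0.632, 0.002]
force: [-0.1, -0.1, -0.3]
grip_width: 0.998
grip_force: 0.0
```

```bash
python3 b.py w5 case:30 wheel_centre:88 lock_post:112 crank_pivot:106 crank_grip:106
```

```text
[581.2 206.9 212.1] [-78.4   0.1 180. ] 22.45 0.9978776354137804 [ 0.2  0.5  1.2 -0.   1.4  0.4] cam [596.  274.9 357.5]
case 0.81 [451.  390.4] [745.  -89.8  30. ]
case 0.61 [278.7 231.8] [572.2 165.1  30. ]
wheel_centre 0.87 [277.3  78.3] [601.3 310.1  88. ]
wheel_centre 0.29 [181.8 358.1] [452.6  71.8  88. ]
crank_pivot 0.66 [247.    5.1] [589.9 358.3 106. ]
crank_pivot 0.21 [345.2 320.1] [620.   94.8 106. ]
crank_grip 0.75 [273.1  58.9] [600.6 321.2 106. ]
```

View pics/w5.png

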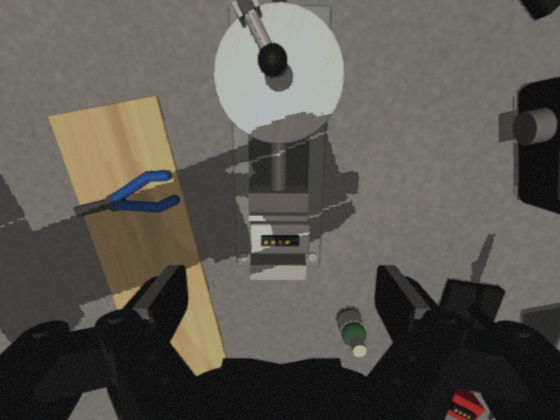

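The image shows the case seated between the jaws at (279,240), the wheel disc centred at (279,73), the ball at (272,60) and the shank running to its pivot near (247,6). Now working out the crank geometry.

```bash
python3 - <<'E'
from h import *
np.set_printoptions(precision=1,suppress=True)
p=ctrl.capture("wrist");im=p["img"]
g=im.max(2)
# ball: dark blob near (272,60)
m=(g[35:95,240:310]<45).astype(np.uint8);n,l,s,c=cv2.connectedComponentsWithStats(m)
for k in range(1,n):
    if s[k][4]>150: print("blob",s[k],c[k]+[240,35],at(p,c[k]+[240,35],106))
for n,u,z in [("wl",(214.5,73),88),("wr",(344.5,73),88),("wb",(279.5,142.5),88),("wc",(279.3,73),88),("shank",(258,30),106),("shank2",(251,15),106)]: print(n,at(p,u,z))
for nm in("scene","side"):
    c=ctrl.capture(nm)
    for q,z in (("crank_grip",106),("crank_pivot",106),("wheel_centre",88),("lock_post",112)):
        d=ctrl.landmark_of(q,c)[:1]
        if d: print(nm,q,round(d[0]["score"],2),at(c,d[0]["point"],z))
E
```

```text
blob [ 20   4  29  34 749] [273.9  55.5] [600.1 320.7 106. ]
wl [552.6 321.5  88. ]
wr [651.5 300.9  88. ]
wb [591.3 259.6  88. ]
wc [601.9 311.2  88. ]
shank [592.6 338.9 106. ]
shank2 [589.9 348.9 106. ]
scene crank_grip 0.63 [605.8 318.5 106. ]
scene crank_pivot 0.82 [586.5 354.8 106. ]
scene wheel_centre 0.65 [605.6 312.7  88. ]
scene lock_post 0.68 [613.5 374.  112. ]
side crank_grip 0.49 [600.  326.6 106. ]
side wheel_centre 0.85 [601.7 302.2  88. ]
side lock_post 0.83 [612.6 378.2 112. ]
```

```bash
cat > cr.py <<'E'
from h import *
np.set_printoptions(precision=4,suppress=True)
phi=109;W=np.array([602,310.]);u=np.array([np.cos(np.radians(phi)),np.sin(np.radians(phi)),0]);Z=np.array([0,0,1.])
P=np.array([*W,106])+48*u
def pose(th,pre=10,back=13):
    t=np.radians(th);ball=P+38*(-u*np.cos(t)+Z*np.sin(t));R=down(phi)*Ro.from_euler('y',-(th-pre),degrees=True)
    return ball+R.apply([0,0,back]),R,ball
if __name__=="__main__":
    p,R,b=pose(0);print("ball",b,"tcp",p)
    go(p+R.apply([0,0,-90]),R)
    th=np.arange(0,61,6)
    for a,c in zip(th,th[1:]):
        p0,R0,_=pose(a);p1,R1,_=pose(c);print(c,R0.inv().apply(p1-p0)/1000,(R0.inv()*R1).as_rotvec(),p1)
E
python3 cr.py
```

```text
ball [598.7443 319.4552 106.    ] tcp [598.0094 321.5896  93.1975]
turn(tool) [ 0.047  0.17  -0.534] then shift(mm, turned axes) [81.  53.3 44.9] ; world [ 21.9 100.2 -30.2]
6 [-0.0005 -0.     -0.0039] [ 0.     -0.1047 -0.    ] [598.3813 320.5094  97.0037]
12 [-0.0005 -0.     -0.0039] [ 0.     -0.1047  0.    ] [598.6217 319.8114 100.9086]
18 [-0.0005  0.     -0.0039] [ 0.     -0.1047 -0.    ] [598.7278 319.503  104.8692]
24 [-0.0005 -0.     -0.0039] [-0.     -0.1047 -0.    ] [598.6986 319.5878 108.8421]
30 [-0.0005  0.     -0.0039] [ 0.     -0.1047 -0.    ] [598.5344 320.0648 112.784 ]
36 [-0.0005 -0.     -0.0039] [ 0.     -0.1047 -0.    ] [598.2369 320.9288 116.6515]
42 [-0.0005  0.     -0.0039] [ 0.     -0.1047  0.    ] [597.8094 322.1703 120.4023]
48 [-0.0005 -0.     -0.0039] [-0.     -0.1047  0.    ] [597.2567 323.7757 123.9954]
54 [-0.0005  0.     -0.0039] [-0.     -0.1047 -0.    ] [596.5846 325.7274 127.3912]
60 [-0.0005 -0.     -0.0039] [ 0.     -0.1047  0.    ] [595.8007 328.004  130.5527]
```

send_rows(
  targets=[
    [-0.3,0,0,0,0,0,-0.178],
    [-0.3,0,0,0,0,0,-0.178],
    [-0.3,0,0,0,0,0,-0.178],
    [-0.3,0,0,0,0,0.1745,0],
    [-0.3,0.02,0.013,0,0,0,0],
    [-0.3,0.02,0.013,0.01,0,0,0],
    [-0.3,0.02,0.013,0.01,0,0,0],
    [-0.3,0.021,0.014,0.01,0,0,0],
    [-0.3,0,0,0.015,0,0,0],
    [-0.3,0,0,0,0,0,0],
  ],
)

```text
time_s: 24.5
eef_pos: [602.2, 306.1, 180.1]
ee_rot: [-0.072, 0.579, 0.81, 0.049]
force: [0.6, -0.8, 0.1]
grip_width: 0.649
grip_force: 0.0
```

```bash
python3 - <<'E'
from cr import *
p,R,b=pose(0);go(p,R)
p=ctrl.capture("wrist");save(p,"w6");print(ctrl.sense()["grip_width"],ctrl.sense()["joints"],ctrl.sense()["time_s"])
for q in("crank_grip","crank_pivot","wheel_centre","lock_post"):
    for d in ctrl.landmark_of(q,p)[:2]:print(q,d["score"],np.array(d["point"]),at(p,d["point"],dict(wheel_centre=88,lock_post=112).get(q,106)))
print(proj(p,b),proj(p,P),proj(p,[*W,88]))
E
```

```text
turn(tool) [-0.003  0.    -0.002] then shift(mm, turned axes) [ 0.7  1.  88.4] ; world [ -4.2  15.5 -86.9]
0.6476858864527085 [ 0.2301  0.6832  1.0662  0.1756  1.4134 -0.1287] 24.55
crank_pivot 0.84 [287.9 165.9] [589.6091 358.854  106.    ]
wheel_centre 0.73 [286.7 230.6] [605.138  312.0273  88.    ]
wheel_centre 0.53 [243.9 282.9] [586.5842 261.0304  88.    ]
lock_post 0.73 [330.8 155.6] [615.3214 374.7907 112.    ]
lock_post 0.68 [284.1 163.7] [586.6213 359.1076 112.    ]
[282.0641 221.9831] [282.017  169.0654] [282.0773 231.732 ]
```

View pics/w6.png

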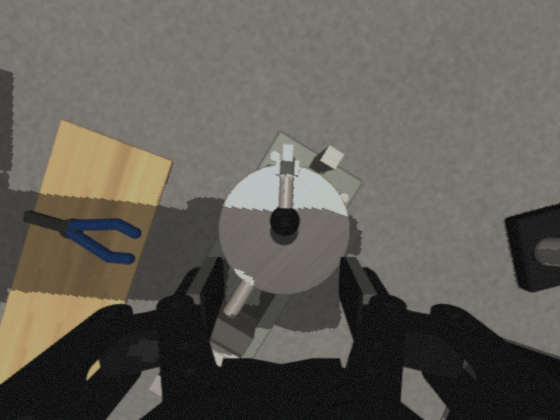

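The image shows the ball at (285,221), the pivot at (288,166) and the lock post at (332,157). The shank lies in line with the tool and the ball is about 2 mm to the right, so I'll shift and descend.

send_rows(
  targets=[
    [-0.3,0.0007,0.003,0.02,0,0,0],
    [-0.3,0,0,0.025,0,0,0],
    [-0.3,0,0,0.02,0,0,0],
    [-0.3,0,0,0.012,0,0,0],
    [-0.3,0,0,0.008,0,0,0],
    [-0.3,0,0,0.003,0,0,0],
    [-0.3,0,0,0,0,0,0],
    [0.6,0,0,0,0,0,0],
    [1,0,0,0,0,0,0],
    [1,0,0,0,0,0,0],
  ],
  squeeze=20,
)

```text
time_s: 26.0
eef_pos: [599.7, 322.3, 95.4]
ee_rot: [-0.072, 0.579, 0.811, 0.049]
force: [-6.2, -3.9, 2.8]
grip_width: 0.234
grip_force: 19.4
```

send_rows(
  targets=[
    [1,0,0,0,0,0,0],
    [1,0,0,0,0,0,0],
    [1,-0.0005,0,-0.0039,0,-0.105,0],
    [1,-0.0005,0,-0.0039,0,-0.105,0],
    [1,-0.0005,0,-0.0039,0,-0.105,0],
    [1,-0.0005,0,-0.0039,0,-0.105,0],
    [1,-0.0005,0,-0.0039,0,-0.105,0],
    [1,-0.0005,0,-0.0039,0,-0.105,0],
    [1,-0.0005,0,-0.0039,0,-0.105,0],
    [1,0,0,0,0,0,0],
  ],
)

```text
time_s: 27.25
eef_pos: [599.7, 323.6, 122.1]
ee_rot: [0.225, 0.558, 0.782, -0.162]
force: [-4.9, -1.6, 1.5]
grip_width: 0.234
grip_force: 19.9
```

send_rows(
  targets=[
    [1,-0.0005,0,-0.0039,0,-0.105,0],
    [1,-0.0005,0,-0.0039,0,-0.105,0],
    [1,-0.0005,0,-0.0039,0,-0.105,0],
    [1,0,0,0,0,0,0],
    [0.3,0,0,0,0,0,0],
    [0,0,0,0,0,0,0],
    [-0.3,0,0,0,0,0,0],
    [-0.3,0,0,0,0,0,0],
    [-0.3,0,0,0,0,0,0],
    [-0.3,0,0,0,0,0,0],
  ],
)

```text
time_s: 28.5
eef_pos: [598.5, 328.8, 132.2]
ee_rot: [0.345, 0.527, 0.737, -0.246]
force: [-0.2, 0.1, -0.5]
grip_width: 0.651
grip_force: 0.0
```

```bash
python3 - <<'E'
from cr import *
print(Rs()[0],ctrl.sense()["force"],ctrl.sense()["time_s"],ctrl.sense()["joints"])
b=pose(90)[2];print("expected",b)
for nm in("scene","side","wrist"):
    c=ctrl.capture(nm);save(c,"u_"+nm);print(nm,"exp",proj(c,b),proj(c,pose(60)[2]),proj(c,P))
    for q in("crank_grip","crank_pivot"):
        for d in ctrl.landmark_of(q,c)[:2]: print(q,d["score"],np.array(d["point"]),at(c,d["point"],144))
E
```

```text
[598.5417 328.7508 132.2085] [-0.1869  0.0991 -0.4983] 28.5 [ 0.6082  0.9754  0.8871 -0.8307  1.5885  0.4   ]
expected [586.3727 355.3849 144.    ]
scene exp [450.8144 172.7359] [443.6981 176.9472] [444.7214 182.4265]
crank_grip 0.55 [455.5 175.7] [596.2747 362.9651 144.    ]
side exp [158.3207 325.5922] [163.652  318.3472] [162.0686 336.1731]
wrist exp [272.1918 279.7771] [273.4401 277.6733] [273.1944 194.0043]
crank_grip 0.62 [284.3 281.2] [591.75   354.4587 144.    ]
crank_pivot 0.81 [282.8 191.5] [566.1217 426.1218 144.    ]
crank_pivot 0.43 [231.  152.6] [555.0174 435.0106 144.    ]
```

send_rows(
  targets=[
    [-0.3,0,0,-0.02,0,0,0],
    [-0.3,0,0,-0.03,0,0,0],
    [-0.3,0,0,-0.03,0,0,0],
    [-0.3,0,0,0,0,0.174,0],
    [-0.3,0,0,0,0,0.174,0],
    [-0.3,0,0,0,0,0.174,0],
    [-0.3,0,0,0,0,0.174,0],
    [-0.3,0,0,0,0,0.174,0],
    [-0.3,0,0,0,0,0,0],
    [-0.3,0,0,0,0,0,0],
  ],
)

```text
time_s: 30.2
eef_pos: [578.3, 387.2, 183.3]
ee_rot: [0.003, 0.581, 0.814, -0.003]
force: [-0.4, 0.3, 0.4]
grip_width: 0.652
grip_force: 0.0
```

```bash
python3 - <<'E'
from cr import *
p=ctrl.capture("wrist");save(p,"w7");s=ctrl.sense();print(Rs()[0],Rs()[1].as_matrix().round(2).tolist(),s["time_s"],s["joints"])
for q,z in(("crank_grip",144),("crank_pivot",106),("wheel_centre",88),("lock_post",112)):
    for d in ctrl.landmark_of(q,p)[:2]:print(q,d["score"],np.array(d["point"]),at(p,d["point"],z))
b=np.array([590,356,144]);go(b+[0,0,40],down(109));go(b+[0,0,-15],down(109))
g=p["img"].max(2);c0=proj(p,b).astype(int);print(c0)
x,y=c0;m=(g[max(0,y-40):y+40,x-40:x+40]<45).astype(np.uint8);n,l,st,c=cv2.connectedComponentsWithStats(m)
for k in range(1,n):
    if st[k][4]>150:
        uv=c[k]+[x-40,max(0,y-40)];print("blob",st[k],uv,at(p,uv,144))
E
```

```text
[578.0579 387.7085 183.0456] [[-0.33, 0.95, 0.0], [0.95, 0.33, -0.01], [-0.01, -0.0, -1.0]] 30.25 [ 0.4258  0.7431  0.9473 -0.0078  1.4526  0.0952]
crank_grip 0.97 [281.8 284.5] [589.1903 358.6432 144.    ]
crank_pivot 0.9 [279.4 261.4] [587.9846 356.7334 106.    ]
wheel_centre 0.72 [279.3 303.7] [603.2651 311.4792  88.    ]
lock_post 0.96 [324.4 257.7] [617.4379 372.9368 112.    ]
turn(tool) [-0.     0.006 -0.   ] then shift(mm, turned axes) [-33.8   0.9  -0.9] ; world [ 11.9 -31.7   0.9]
turn(tool) [-0.     0.006 -0.   ] then shift(mm, turned axes) [-33.8   0.9  54.1] ; world [ 11.9 -31.7 -54.1]
[281 288]
blob [ 26  21  33  36 877] [283.1745 286.4036] [590.4703 357.6409 144.    ]
```

send_rows(
  targets=[
    [-0.3,-0.013,0.0005,0,0,0.006,0],
    [-0.3,-0.02,0.0005,0,0,0,0],
    [-0.3,0,0,0.02,0,0,0],
    [-0.3,0,0,0.02,0,0,0],
    [-0.3,0,0,0.01,0,0,0],
    [-0.3,0,0,0.004,0,0,0],
    [0.4,0,0,0,0,0,0],
    [1,0,0,0,0,0,0],
    [1,0,0,0,0,0,0],
    [1,0,0,0,0,0,0],
  ],
  squeeze=25,
)

```text
time_s: 31.7
eef_pos: [590.5, 356.2, 130.3]
ee_rot: [0.0, 0.581, 0.814, 0.001]
force: [-1.2, -0.0, 4.9]
grip_width: 0.234
grip_force: 24.5
```

```bash
cat > circ.py <<'E'
from h import *
import sys
W=np.array([603,310.5])
def plan(n,step):
    p,R=Rs();v=p[:2]-W;a=np.degrees(np.arctan2(v[1],v[0]));print("pos",p.round(1),"r",np.hypot(*v).round(1),"angle",a.round(1),"f",np.round(ctrl.sense()["force"],1),ctrl.sense()["time_s"],ctrl.sense()["grip_width"])
    A=np.radians(a-step*np.arange(n+1));Q=np.c_[W[0]+48*np.cos(A),W[1]+48*np.sin(A),0*A+129]
    Q[0]=p
    print((R.inv().apply(np.diff(Q,axis=0))/1000).round(4).tolist(), (down(109).inv()*R).as_rotvec().round(3))
plan(int(sys.argv[1]),float(sys.argv[2]))
E
python3 circ.py 10 13
```

```text
pos [590.5 356.2 130.3] r 47.3 angle 105.3 f [-1.2 -0.   4.9] 31.7 0.23379710372148618
[[-0.0012, 0.0107, 0.0014], [-0.0043, 0.01, 0.0], [-0.0064, 0.0088, 0.0], [-0.0082, 0.0071, 0.0], [-0.0096, 0.0051, 0.0], [-0.0105, 0.0028, -0.0], [-0.0109, 0.0004, -0.0], [-0.0107, -0.0021, -0.0], [-0.0099, -0.0044, -0.0], [-0.0087, -0.0066, -0.0]] [-0.001  0.001  0.001]
```

send_rows(
  targets=[
    [1,-0.0012,0.0107,0,0,0,0],
    [1,-0.0043,0.01,0,0,0,0],
    [1,-0.0064,0.0088,0,0,0,0],
    [1,-0.0082,0.0071,0,0,0,0],
    [1,-0.0096,0.0051,0,0,0,0],
    [1,-0.0105,0.0028,0,0,0,0],
    [1,-0.0109,0.0004,0,0,0,0],
    [1,-0.0107,-0.0021,0,0,0,0],
    [1,-0.0099,-0.0044,0,0,0,0],
    [1,-0.0087,-0.0066,0,0,0,0],
  ],
)

```text
time_s: 32.95
eef_pos: [646.9, 290.2, 130.3]
ee_rot: [0.0, 0.581, 0.814, 0.001]
force: [1.5, 3.4, 6.4]
grip_width: 0.235
grip_force: 24.8
```

```bash
python3 circ.py 10 14
```

```text
pos [646.9 290.2 130.3] r 48.4 angle -24.9 f [1.5 3.4 6.4] 32.95 0.23531504622754718
[[-0.0071, -0.0093, 0.0013], [-0.005, -0.0106, -0.0], [-0.0023, -0.0115, -0.0], [0.0006, -0.0117, -0.0], [0.0034, -0.0112, -0.0], [0.006, -0.0101, -0.0], [0.0082, -0.0083, -0.0], [0.01, -0.0061, -0.0], [0.0112, -0.0035, -0.0], [0.0117, -0.0007, 0.0]] [-0.003  0.001  0.002]
```

Smooth cranking with low forces; carry on.

send_rows(
  targets=[
    [1,-0.0071,-0.0093,0,0,0,0],
    [1,-0.005,-0.0106,0,0,0,0],
    [1,-0.0023,-0.0115,0,0,0,0],
    [1,0.0006,-0.0117,0,0,0,0],
    [1,0.0034,-0.0112,0,0,0,0],
    [1,0.006,-0.0101,0,0,0,0],
    [1,0.0082,-0.0083,0,0,0,0],
    [1,0.01,-0.0061,0,0,0,0],
    [1,0.0112,-0.0035,0,0,0,0],
    [1,0.0117,-0.0007,0,0,0,0],
  ],
)

```text
time_s: 34.2
eef_pos: [556.3, 297.6, 130.3]
ee_rot: [0.001, 0.581, 0.814, 0.0]
force: [2.5, -1.8, 5.1]
grip_width: 0.234
grip_force: 24.7
```

```bash
python3 circ.py 10 13.5
```

```text
pos [556.3 297.6 130.3] r 48.5 angle -164.6 f [ 2.5 -1.8  5.1] 34.2 0.2335906985468264
[[0.0111, 0.0025, 0.0013], [0.0103, 0.0045, -0.0], [0.009, 0.0068, 0.0], [0.0071, 0.0087, 0.0], [0.0049, 0.0102, 0.0], [0.0024, 0.011, 0.0], [-0.0002, 0.0113, 0.0], [-0.0029, 0.0109, 0.0], [-0.0053, 0.0099, 0.0], [-0.0075, 0.0084, 0.0]] [-0.001 -0.001  0.002]
```

send_rows(
  targets=[
    [1,0.0111,0.0025,0,0,0,0],
    [1,0.0103,0.0045,0,0,0,0],
    [1,0.009,0.0068,0,0,0,0],
    [1,0.0071,0.0087,0,0,0,0],
    [1,0.0049,0.0102,0,0,0,0],
    [1,0.0024,0.011,0,0,0,0],
    [1,-0.0002,0.0113,0,0,0,0],
    [1,-0.0029,0.0109,0,0,0,0],
    [1,-0.0053,0.0099,0,0,0,0],
    [1,-0.0075,0.0084,0,0,0,0],
  ],
)

```text
time_s: 35.45
eef_pos: [626.2, 352.2, 130.3]
ee_rot: [-0.0, 0.581, 0.814, -0.0]
force: [-5.2, -2.9, 8.7]
grip_width: 0.235
grip_force: 24.9
```

```bash
python3 circ.py 3 3
```

```text
pos [626.2 352.2 130.3] r 47.7 angle 60.9 f [-5.2 -2.9  8.7] 35.45 0.23458219817382053
[[-0.0017, 0.0018, 0.0013], [-0.002, 0.0015, -0.0], [-0.0021, 0.0014, -0.0]] [0.001 0.    0.001]
```

send_rows(
  targets=[
    [1,-0.0017,0.0018,0,0,0,0],
    [1,-0.002,0.0015,0,0,0,0],
    [1,0,0,0,0,0,0],
    [1,0,0,0,0,0,0],
    [0.2,0,0,0,0,0,0],
    [-0.3,0,0,0,0,0,0],
    [-0.3,0,0,0,0,0,0],
    [-0.3,0,0,-0.01,0,0,0],
    [-0.3,0,0,-0.03,0,0,0],
    [-0.3,0,0,-0.03,0,0,0],
  ],
)

```text
time_s: 36.7
eef_pos: [630.6, 350.2, 201.1]
ee_rot: [-0.0, 0.581, 0.814, 0.0]
force: [-0.2, 0.9, 0.4]
grip_width: 0.647
grip_force: 0.0
```

send_rows(
  targets=[
    [-0.3,-0.01,0,-0.02,0,0,0],
    [-0.3,-0.03,0,0,0,0,0],
    [-0.3,-0.03,0,0,0,0,0],
    [-0.3,-0.03,0,0,0,0,0],
    [-0.3,-0.03,0,0,0,0,0],
    [-0.3,-0.02,0,0,0,0,0],
    [-0.3,0,0,0,0,0,0],
    [-0.3,0,0,0,0,0,0],
    [-0.3,0,0,0,0,0,0],
    [-0.3,0,0,0,0,0,0],
  ],
)

```text
time_s: 37.95
eef_pos: [679.0, 209.0, 219.5]
ee_rot: [-0.0, 0.581, 0.814, 0.0]
force: [-0.8, 0.1, -0.8]
grip_width: 0.648
grip_force: 0.0
```

```bash
python3 b.py w8 case:30 bed:30 pad:30 crank_grip:144 crank_pivot:106 wheel_centre:88; python3 - <<'E'
from h import *
print(ctrl.sense()["force"])
p=ctrl.capture("wrist")
for n,X in dict(wheel=[603,310.5,88],ball_up=[627,352,144],pivot=[627,352,106],bed=[572.7,167.5,30]).items(): print(n,proj(p,X).round(1))
E
```

```text
[679.  208.8 219.5] [-109.   -0. -180.] 38.0 0.6448644118843421 [ 0.1  0.8  0.8  0.   1.6 -0.2] cam [657.3 273.9 362.7]
case 0.81 [174.5 200.4] [573.9 162.   30. ]
pad 0.57 [176.  187.2] [571.9 176.7  30. ]
crank_pivot 0.94 [281.3   4.8] [630.7 351.6 106. ]
crank_pivot 0.55 [ 20.3 268.5] [478.2  82.4 106. ]
wheel_centre 0.7 [305.4 346.1] [751.9  75.6  88. ]
wheel_centre 0.57 [230.2  57.4] [602.4 309.4  88. ]
[-0.61087769  1.01163501 -0.11869621]
wheel [231.1  55.2]
ball_up [275.4 -23.2]
pivot [276.4   1. ]
bed [174.6 194.8]
```

```bash
python3 - <<'E'
from h import *
for n in("scene","side"):
    p=ctrl.capture(n)
    print(n,"exp up",proj(p,[630,351.5,144]),"folded",proj(p,[608,318,106]))
    for d in ctrl.landmark_of("crank_grip",p)[:2]: print(d["score"],d["point"])
print(ctrl.finish_job())
E
```

```text
scene exp up [456.42325546 187.79998063] folded [433.21872424 191.2789584 ]
0.56 [457.9, 190.5]
side exp up [143.4773078  311.76573587] folded [168.38635956 316.1872139 ]
0.64 [140.7, 313.6]
the job is handed in; nothing more can be done
None
```

The job is handed in: the long case is clamped in the vise, seated between the jaws. The crank stands upright and the wheel is turned to about 7.4 rad, judged from the camera images; the grip force on the case and the final verdict were not reported to me.

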